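Tip the round stone sample out of the sample box

ROBOT

A 7-joint arm with a two-finger parallel gripper is mounted at the origin on the work surface. World frame = base frame: x ahead of the robot, y to its left, z up, the work surface at z = 0. Lengths are in m, angles in rad, forces in N, time in s.
With the tool pointing down it reaches from about 0.425 to 0.925 m from the base axis. Payload 6.8 kg.
Tool frame: the origin (TCP) lies on the mounting face of the last link; the fingertips stand 173 mm ahead of it and the grasp point (between the pads) lies 155 mm ahead of it; z points along the fingers, y is the line along which they close (so a half turn about z gives the same grasp; the last joint's range is limited). The gripper opens to 85 mm and grips with 20 to 120 N. Pads are 22 mm wide; open, the fingers measure 114 mm over their backs; the gripper's body (76 mm by 85 mm) begins 54 mm behind the grasp point. The pads swing forward as they close: fully open they stand 13 mm farther back than shut.
Start: joints at [1.167, 0.477, 0.022, 1.555, -0.011, 1.109, -0.083], TCP at [0.197, -0.646, 0.405] pointing down, gripper open.
Joint ranges: [-2.96, 2.96], [-0.34, 2.1], [-1.41, 1.46], [0.24, 2.44], [-1.37, 4.51], [0.17, 1.92], [-2.96, 2.96]. Speed limits (rad/s): [2.39, 2.39, 3.14, 3.14, 3.14, 3.14, 3.14].

INTERFACE

Orientations are given as a rotation vector (axis times angle).
In Python, from bench import r gives the robot as it stands.
- The arm moves only by the tool arm_command, never from a script. Its argument "plan" is a list of rows, each an object of numbers: "claw": the closure, from 0 (fully open) to 1 (shut); "tx", "ty", "tz": the shift along the tool's x, y, z in m; "ax", "ay", "az": the turn, a rotation vector about the tool's x, y, z in degrees. A call has exactly 10 rows; each row shifts and turns the commanded pose from where the row before left it, along the tool's axes as they then stand; what a row does not reach is not made up. A row lasts 1/12 s, in which the tool goes at most 41.7 mm and 7.16 degrees, less where a joint would pass 70% of its speed; a pose out of reach is approached as far as the arm can. A call is refused whole if a number of a shift passes 0.0417 or a number of a turn 7.16, either way. A call with a gripper value outside its range is refused whole. The fingers move at their own pace and stop on an object; "squeeze" is the grip in N (left out, the last holds). Time passes only in rows, so rows that do not move let the fingers close, or fill a call up. It gives the time, the measured TCP pose, the force, the opening and the grip force at its end, in the units of the state.
- r.get_obs(): the state, without advancing time (a new reading comes with each control period).
- r.grab_frame(name): name is "scene" or "top"; returns the picture (480x640x3 uint8, red, green, blue); there is no depth.
- r.camera_model(name): a dict with "fx", "fy", "cx", "cy" (pixels), "position" and "orientation" of the camera in the world. Camera axes: x right, y up, looking along -z (the intrinsics and any distortion apply to the point x, -y, -z); pixel columns grow to the right and rows downward; lengths in m; the calibration is good to about 2 mm. A picture is of the moment at which its call begins. camera_model takes no time and is no camera call.
- r.hand_in(): hands the job in; it is judged then, once.
Trained networks look in the newest picture that a camera, given by its name, has taken for a name from the list of things; names that differ only in an ending like _2 or _b are one class to them, and where a whole thing is asked for, a point or a joint stands for the part that bears it (a point fixed in the world has none). Each returns a list of dicts, best first, with "confidence" (0 to 1); they miss things now and then, are a little off and sometimes report something else, mostly with a low value. They report only what shows in the picture. A call takes as long as a camera call. They do not tell look-alikes from the thing itself.
- r.boxes_of(target, camera): "location" ([x, y, z] in m, in the coordinates of the camera as it stood for that picture, good to about 4 mm: the middle of the surface that is visible of it).
- r.tip_of(target, camera): "location" ([x, y, z] in m, in the coordinates of the camera as it stood for that picture, good to about 4 mm: a listed point, or the origin of a listed thing).
The state is a dict: "clock": time; "joints": joint angles; "qvel": joint speeds; "tau": joint torques, N m; "tcp_pos": TCP position; "orientation": TCP orientation; "contact_force": force on the tool from outside, world axes, zero at the start; "moment": the same for the moment, N m; "grip_width": finger opening in m; "gripper_force": force on a finger pad.
Only numpy, scipy, OpenCV 4.12 (cv2) and the standard library are available. Lean on these libraries where they do the work, as an engineer would, in place of code of your own. Each camera call takes 0.05 s, during which the arm holds its last target. There are 200 camera calls.

TASK

Take the divided sample box by its upright grip, carry it over the cardboard tray and tip it toward the one corner that lets only the round stone sample slide out into the tray; the square sample stays in the box. Do not touch the samples with the gripper. Then set the box gently back down level on the table, beside the tray, and let go.

Things in the scene. Friction and masses are not known exactly. Their poses are not given: they have to be found in the camera images.
- organiser: Loose brown wooden box 156 mm square, 0.32 kg. Origin: underside centre, z up. Floor 4 mm thick. Two 4 mm dividers on its x and y axes make four 72 mm compartments, centres at +-38, +-38 mm. Walls and dividers 34 mm high; outer walls stop 40 mm short of each box corner, so each compartment is open there, no lip. Grip for the gripper, upright in the middle: 44 mm along x, 14 along y, top at 98 mm.
- round_sample: Loose flat disc of pale polished stone, 30 mm across, 14 mm high, 26 g; origin at its underside's centre. Lies about mid-compartment in the box; which one varies. It slides once the box tilts 12 to 17 degrees; tilted 35 to 50 degrees along the box diagonal toward its own corner it soon leaves over that corner, 110 mm from the box's centre.
- square_sample: Loose square tile of the same stone, 28 x 28 mm, 14 mm high, 30 g; origin at its underside's centre. Lies flat in a compartment next to the disc's; slides as easily, but dividers and walls hold it while the box tilts toward the disc's corner. The other two compartments are empty.
- tray: Loose open cardboard tray, 220 mm (its x) by 170 mm (its y), 45 mm high, walls and floor 5 mm thick, 0.3 kg; stands on the table to one side of the robot's midline, the box on the other. Origin at its underside's centre.
Mind the look-alikes: they are no part of the job. Leave any purple look-alike of the round_sample alone.

How it is judged:
On the way, in this order (a step that is already met when the one before it is completed fails the run):
1. the box is lifted clear of the table and tipped by more than 17 degrees (height (world z) of organiser above 0.04 m and angle between organiser's own z axis and vertical above 0.3 rad), for 0.05 s.
2. the round sample lies in the cardboard tray, the square one is still in the box (x of round_sample in the frame of tray between -0.105 and 0.105 m and y of round_sample in the frame of tray between -0.08 and 0.08 m and z of round_sample in the frame of tray below 0.035 m and x of square_sample in the frame of organiser between -0.078 and 0.078 m and y of square_sample in the frame of organiser between -0.078 and 0.078 m and z of square_sample in the frame of organiser between -0.01 and 0.03 m), for 0.2 s.
At the end, for the whole second after the job is handed in: The round sample lies at rest inside the cardboard tray's walls (its underside under 35 mm above the tray's underside), the square sample is inside the sample box, and box and tray both stand on the table (underside within 8 mm of it), level within 7 degrees, the box at rest (all of step 2 and angle between each of organiser, tray's own z axis and vertical below 0.12 rad and height (world z) of each of organiser, tray below 0.008 m and linear speed of each of organiser, round_sample below 0.03 m/s); the robot touches nothing.
It fails at once if the gripper touches a sample (contact force between the fingers and round_sample above 0.3 N or contact force between the fingers and square_sample above 0.3 N).
It fails at once if the box is dropped or slammed: faster than 0.6 m/s within 30 mm of the table (height (world z) of organiser below 0.03 m and linear speed of organiser above 0.6 m/s).
It also fails if it takes over 51 s, if anything falls off the work surface, if the arm or the gripper's body presses on something with over 40 N, if the wrist force passes 120 N, or if a joint passes its speed limit or range.

## Working session

There is one attempt and no reset: what is moved stays moved. The work goes in short steps, Python scripts to look and compute and a tool call to move; the robot and the scene stay as the last step left them, time stands still between calls to the robot, and variables do not carry over. Pictures are saved under pics/ and viewed, at most 10 in all, crops included, and the job is handed in when it is done.

Besides the shell and the picture viewer there is one more tool, called after "Emit:" as name(argument=value, ...), one argument or row to a line, values as JSON. arm_command: Moves the arm, as the interface text tells. Its arguments: {"type":"object","properties":{"plan":{"type":"array","items":{"type":"object","properties":{"claw":{"type":"number"},"tx":{"type":"number"},"ty":{"type":"number"},"tz":{"type":"number"},"ax":{"type":"number"},"ay":{"type":"number"},"az":{"type":"number"}}}},"squeeze":{"type":"number"}},"required":["plan"]}

```bash
mkdir -p pics; ls; cat > h.py <<'E'
import numpy as np, cv2
from scipy.spatial.transform import Rotation as R
from bench import r
def cam(n):
    m=r.camera_model(n); o=np.array(m["orientation"],float)
    Rc=R.from_rotvec(o).as_matrix() if o.size==3 else o.reshape(3,3)
    return m,Rc,np.array(m["position"])
def w(n,p):
    m,Rc,t=cam(n); return Rc@np.array(p)+t
def pix2w(n,u,v,z):
    m,Rc,t=cam(n); d=Rc@np.array([(u-m["cx"])/m["fx"],-(v-m["cy"])/m["fy"],-1]); return t+d*(z-t[2])/d[2]
def save(n,f):
    im=r.grab_frame(n); cv2.imwrite("pics/"+f,cv2.cvtColor(im,cv2.COLOR_RGB2BGR)); return im
E
python3 - <<'E'
from h import *
np.set_printoptions(precision=4,suppress=True)
print(r.camera_model("top"),r.camera_model("scene"))
print({k:r.get_obs()[k] for k in("clock","tcp_pos","orientation","joints","grip_width")})
for n in("top","scene"):
    save(n,n+"0.png")
    for t in("organiser","round_sample","square_sample","tray"):
        for f in("boxes_of","tip_of"):
            for d in getattr(r,f)(t,n): print(n,t,f,round(d["confidence"],2),w(n,d["location"]))
E
```

```text
pics
{'fx': 514.0760110418173, 'fy': 514.0760110418173, 'cx': 327.3439907615126, 'cy': 232.65798148180426, 'position': array([0.4631, 0.002 , 0.9178]), 'orientation': array([ 0.0632, -0.0746, -1.5653])} {'fx': 439.5463302497782, 'fy': 439.5463302497782, 'cx': 316.6439217577063, 'cy': 238.19643984072346, 'position': array([ 0.8976, -0.4014,  0.7551]), 'orientation': array([0.6055, 0.2533, 0.7333])}
{'clock': 0.0, 'tcp_pos': array([ 0.1967, -0.6454,  0.4037]), 'orientation': array([-3.1056, -0.4627,  0.0006]), 'joints': array([ 1.1669,  0.4778,  0.0223,  1.5564, -0.0115,  1.1093, -0.0831]), 'grip_width': 0.08530811464559607}
top organiser boxes_of 0.75 [ 0.4999 -0.2116  0.0053]
top organiser tip_of 0.56 [ 0.5012 -0.2178 -0.0001]
top round_sample boxes_of 0.8 [ 0.553  -0.2429  0.0146]
top round_sample boxes_of 0.62 [ 0.6418 -0.2296  0.0163]
top round_sample boxes_of 0.62 [ 0.6556 -0.3018  0.0215]
top round_sample boxes_of 0.58 [ 0.66   -0.1738  0.0151]
top round_sample boxes_of 0.48 [ 0.6212 -0.3534  0.0151]
top round_sample tip_of 0.71 [ 0.6217 -0.3549 -0.0006]
top round_sample tip_of 
[... 711 characters left out ...]
 [ 0.649  -0.2325  0.0185]
scene round_sample boxes_of 0.59 [ 0.5513 -0.2464  0.021 ]
scene round_sample boxes_of 0.54 [ 0.6292 -0.3513  0.0133]
scene round_sample tip_of 0.77 [ 0.6274 -0.3521 -0.0027]
scene round_sample tip_of 0.68 [ 0.6551 -0.3044 -0.0041]
scene round_sample tip_of 0.57 [ 0.5542 -0.2433  0.0025]
scene round_sample tip_of 0.52 [ 0.6469 -0.2321  0.0044]
scene round_sample tip_of 0.5 [ 0.6625 -0.1723  0.0039]
scene square_sample boxes_of 0.69 [ 0.48   -0.265   0.0185]
scene square_sample boxes_of 0.28 [ 0.5159 -0.22    0.0066]
scene square_sample tip_of 0.69 [ 0.4768 -0.2624  0.003 ]
scene tray boxes_of 0.65 [0.523  0.2964 0.0091]
scene tray tip_of 0.57 [0.5202 0.2905 0.0048]
```

View pics/top0.png

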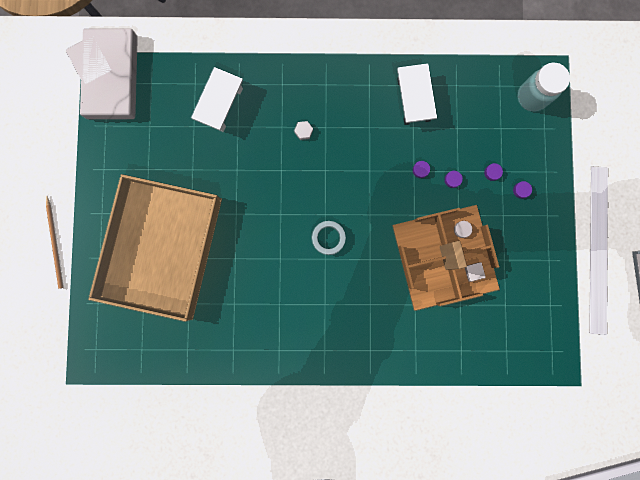

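View pics/scene0.png

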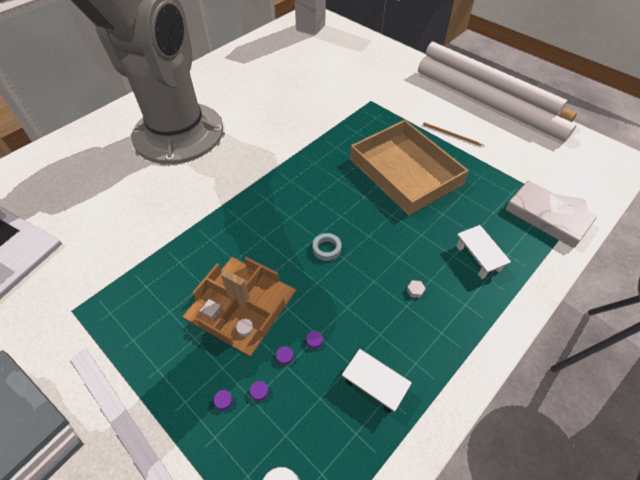

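Top view: the tray is at about pixel (155,248) and the box at (450,257), with the round disc at (463,229) and the square at (476,271). The purple discs sit outside the box. In the scene view the grip stands at about (236,288), with the white disc at (245,327). Next I fit the box yaw with a model overlay.

```bash
cat > ov.py <<'E'
from h import *
def proj(n,P):
    m,Rc,t=cam(n); q=(np.array(P)-t)@Rc; return np.stack([m["cx"]+m["fx"]*q[:,0]/-q[:,2], m["cy"]-m["fy"]*q[:,1]/-q[:,2]],1)
def model(c,yaw):
    L=[]
    a,g=.078,.038
    for z in(.034,):
        for s in(-1,1):
            L+=[[(-g,s*a,z),(g,s*a,z)],[(s*a,-g,z),(s*a,g,z)]]
    L+=[[(0,-a,.034),(0,a,.034)],[(-a,0,.034),(a,0,.034)]]
    f=[(a,a,0),(-a,a,0),(-a,-a,0),(a,-a,0)]; L+=[[f[i],f[(i+1)%4]] for i in range(4)]
    f=[(.022,.007,.098),(-.022,.007,.098),(-.022,-.007,.098),(.022,-.007,.098)]; L+=[[f[i],f[(i+1)%4]] for i in range(4)]
    Rz=R.from_euler("z",yaw,degrees=True).as_matrix()
    return [np.array(l)@Rz.T+np.array([c[0],c[1],0]) for l in L]
def overlay(n,src,c,yaw,x0,y0,W=130,H=120,k=4):
    im=cv2.imread(src)[y0:y0+H,x0:x0+W]; im=cv2.resize(im,None,fx=k,fy=k,interpolation=cv2.INTER_CUBIC); raw=im.copy()
    for l in model(c,yaw):
        p=(proj(n,l)-[x0,y0]+.5)*k; cv2.line(im,tuple(int(v) for v in p[0]),tuple(int(v) for v in p[1]),(255,255,0),1)
    return im,raw
E
python3 - <<'E'
from ov import *
a,b=overlay("top","pics/top0.png",(.5015,-.213),17,385,200,120,115,3)
c,d=overlay("scene","pics/scene0.png",(.5015,-.213),17,180,250,120,115,3)
cv2.imwrite("pics/ov0.png",np.vstack([np.hstack([a,b]),np.hstack([c,d])])[:, :])
im=cv2.imread("pics/ov0.png"); cv2.imwrite("pics/ov0.png",cv2.resize(im,(626,600)))
E
```

```text
(no output)
```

View pics/ov0.png

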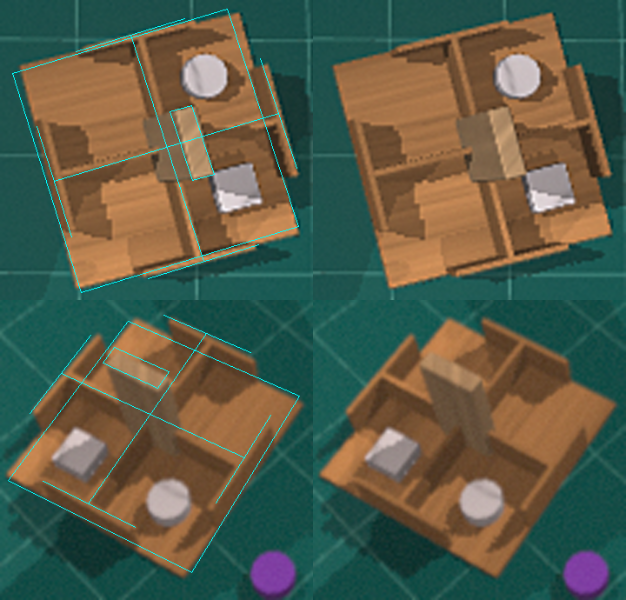

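```bash
python3 - <<'E'
from ov import *
from scipy.optimize import least_squares
s=3*.8694
T=np.array([(21,67),(240,14),(300,230),(76,287)])/s+[385,200]-.3
S=np.array([(8,173),(187,275),(301,104)])/s+[180,250]-.3
a=.078
B=np.array([(a,a,0),(a,-a,0),(-a,-a,0),(-a,a,0)])
G=np.array([[.022,.007,.098],[.022,-.007,.098],[-.022,-.007,.098],[-.022,.007,.098]])
Gt=np.array([(486-313,111),(504-313,107),(523-313,175),(505-313,180)])/s+[385,200]-.3
def P(p,B): return B@R.from_euler("z",p[2],degrees=True).as_matrix().T+[p[0],p[1],0]
for use in("t","s","ts"):
    f=lambda p: np.concatenate(([(proj("top",P(p,B))-T).ravel(),(proj("top",P(p,G))-Gt).ravel()] if "t" in use else [])+([(proj("scene",P(p,B[[2,1,0]]))-S).ravel()] if "s" in use else []))
    q=least_squares(f,[.5,-.213,15]); print(use,q.x,np.abs(q.fun).max(),np.round(q.fun,1))
# tray floor/rim corners top view rim z=.045
for u,v in((122,176),(221,198),(187,320),(90,298)): print(pix2w("top",u,v,.045))
E
```

```text
t [ 0.5014162  -0.21448901 14.04578718] 1.797256983958789 [-1.1 -0.3 -1.5 -0.5 -1.5  1.1 -0.3  0.5  0.3 -0.2  1.8 -0.7  1.7 -0.
  0.1  0.1]
s [ 0.50277931 -0.21269395 14.19296859] 0.7171253287452828 [ 0.1  0.5 -0.7  0.   0.6 -0.6]
ts [ 0.501701   -0.21405312 14.22230348] 1.8892311327167022 [-1.5 -0.3 -1.9 -0.7 -1.6  0.8 -0.4  0.4 -0.  -0.3  1.5 -0.9  1.5 -0.2
 -0.1 -0.  -0.8  0.6 -1.7  0.1 -0.2 -0.5]
[0.63590613 0.3485686  0.045     ]
[0.59867333 0.17810728 0.045     ]
[0.39191909 0.23042259 0.045     ]
[0.42790526 0.3940629  0.045     ]
```

Emit:
arm_command(
  plan=[
    {"claw":0,"tx":0.021,"ty":-0.016,"tz":0.004},
    {"claw":0,"tx":0.021,"ty":-0.016,"tz":0.004},
    {"claw":0,"tx":0.021,"ty":-0.016,"tz":0.004},
    {"claw":0,"tx":0.021,"ty":-0.016,"tz":0.004},
    {"claw":0,"tx":0.021,"ty":-0.016,"tz":0.004},
    {"claw":0,"tx":0.021,"ty":-0.016,"tz":0.004},
    {"claw":0,"tx":0.021,"ty":-0.016,"tz":0.004},
    {"claw":0,"tx":0.021,"ty":-0.016,"tz":0.004},
    {"claw":0,"tx":0.021,"ty":-0.016,"tz":0.004},
    {"claw":0,"tx":0.021,"ty":-0.016,"tz":0.004},
  ],
  squeeze=80,
)

```text
invalid input at $.plan[0]: expected keys claw, tx, ty, tz, ax, ay, az
```

Emit:
arm_command(
  plan=[
    {"claw":0,"tx":0.021,"ty":-0.016,"tz":0.004},
    {"claw":0,"tx":0.021,"ty":-0.016,"tz":0.004},
    {"claw":0,"tx":0.021,"ty":-0.016,"tz":0.004},
    {"claw":0,"tx":0.021,"ty":-0.016,"tz":0.004},
    {"claw":0,"tx":0.021,"ty":-0.016,"tz":0.004},
    {"claw":0,"tx":0.021,"ty":-0.016,"tz":0.004},
    {"claw":0,"tx":0.021,"ty":-0.016,"tz":0.004},
    {"claw":0,"tx":0.021,"ty":-0.016,"tz":0.004},
    {"claw":0,"tx":0.021,"ty":-0.016,"tz":0.004},
    {"claw":0,"tx":0.019,"ty":-0.016,"tz":0.004,"az":2.75},
  ],
)

```text
invalid input at $.plan[0]: expected keys claw, tx, ty, tz, ax, ay, az
```

```bash
python3 - <<'E'
from ov import *
np.set_printoptions(precision=4,suppress=True)
o=r.get_obs(); M=R.from_rotvec(o["orientation"])
print(o["clock"],o["tcp_pos"],"yaw",np.degrees(np.arctan2(*M.as_matrix()[[1,0],0])),o["joints"],M.as_matrix()[:,2])
print("to grip, tool axes",M.inv().apply(np.array([.502,-.2145,.227])-o["tcp_pos"]))
save("scene","s1.png")
cv2.imwrite("pics/s1c.png",cv2.resize(cv2.imread("pics/s1.png")[150:380,150:350],None,fx=2.5,fy=2.5))
E
```

```text
0.9 [ 0.1968 -0.6457  0.4048] yaw 16.94776000622984 [ 1.1669  0.477   0.0224  1.5553 -0.0115  1.1093 -0.0831] [ 0.0001 -0.0001 -1.    ]
to grip, tool axes [ 0.4176 -0.3235  0.1777]
```

View pics/s1c.png

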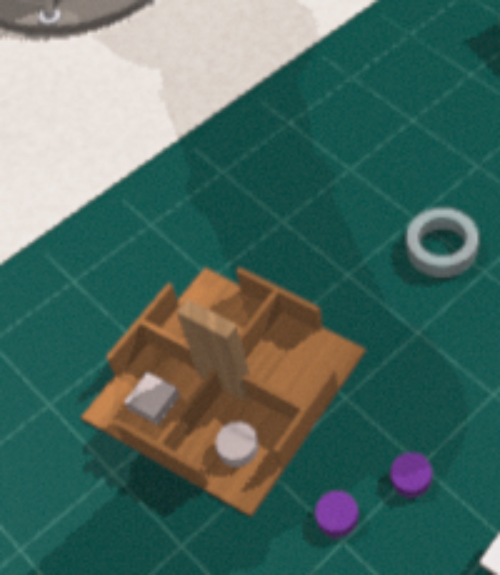

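The picture shows the untouched box, grip top at about (213,320) in the crop. Both calls were refused because every key is required, so I repeat them with all the keys.

Emit:
arm_command(
  plan=[
    {"claw":0,"tx":0.021,"ty":-0.016,"tz":0.005,"ax":0,"ay":0,"az":0},
    {"claw":0,"tx":0.021,"ty":-0.016,"tz":0.005,"ax":0,"ay":0,"az":0},
    {"claw":0,"tx":0.021,"ty":-0.016,"tz":0.005,"ax":0,"ay":0,"az":0},
    {"claw":0,"tx":0.021,"ty":-0.016,"tz":0.005,"ax":0,"ay":0,"az":0},
    {"claw":0,"tx":0.021,"ty":-0.016,"tz":0.005,"ax":0,"ay":0,"az":0},
    {"claw":0,"tx":0.021,"ty":-0.016,"tz":0.005,"ax":0,"ay":0,"az":0},
    {"claw":0,"tx":0.021,"ty":-0.016,"tz":0.005,"ax":0,"ay":0,"az":0},
    {"claw":0,"tx":0.021,"ty":-0.016,"tz":0.005,"ax":0,"ay":0,"az":0},
    {"claw":0,"tx":0.021,"ty":-0.016,"tz":0.005,"ax":0,"ay":0,"az":0},
    {"claw":0,"tx":0.021,"ty":-0.016,"tz":0.005,"ax":0,"ay":0,"az":0},
  ],
  squeeze=80,
)

```text
clock: 1.78
tcp_pos: [0.3516, -0.4304, 0.3547]
orientation: [3.107, 0.463, 0.001]
contact_force: [0.3, 0.3, 0.0]
grip_width: 0.0853
gripper_force: 0.0
```

Emit:
arm_command(
  plan=[
    {"claw":0,"tx":0.021,"ty":-0.016,"tz":0.005,"ax":0,"ay":0,"az":0},
    {"claw":0,"tx":0.021,"ty":-0.016,"tz":0.005,"ax":0,"ay":0,"az":0},
    {"claw":0,"tx":0.021,"ty":-0.016,"tz":0.005,"ax":0,"ay":0,"az":0},
    {"claw":0,"tx":0.021,"ty":-0.016,"tz":0.005,"ax":0,"ay":0,"az":0},
    {"claw":0,"tx":0.021,"ty":-0.016,"tz":0.005,"ax":0,"ay":0,"az":0},
    {"claw":0,"tx":0.021,"ty":-0.016,"tz":0.005,"ax":0,"ay":0,"az":0},
    {"claw":0,"tx":0.021,"ty":-0.016,"tz":0.005,"ax":0,"ay":0,"az":0},
    {"claw":0,"tx":0.021,"ty":-0.016,"tz":0.005,"ax":0,"ay":0,"az":0},
    {"claw":0,"tx":0.019,"ty":-0.018,"tz":0.005,"ax":0,"ay":0,"az":2.75},
    {"claw":0,"tx":0,"ty":0,"tz":0,"ax":0,"ay":0,"az":0},
  ],
)

```text
clock: 2.62
tcp_pos: [0.4901, -0.2318, 0.3091]
orientation: [-3.114, -0.396, -0.002]
contact_force: [0.7, 0.8, 0.4]
grip_width: 0.0854
gripper_force: 0.0
```

```bash
python3 - <<'E'
from ov import *
np.set_printoptions(precision=4,suppress=True)
o=r.get_obs(); M=R.from_rotvec(o["orientation"])
print(o["clock"],o["tcp_pos"],"yaw",np.degrees(np.arctan2(*M.as_matrix()[[1,0],0])),o["joints"],M.as_matrix()[:,2])
print("to grip, tool axes",M.inv().apply(np.array([.502,-.2145,.227])-o["tcp_pos"]))
save("scene","s2.png")
cv2.imwrite("pics/s2c.png",cv2.resize(cv2.imread("pics/s2.png")[150:380,150:350],None,fx=2.5,fy=2.5))
E
```

```text
2.6167 [ 0.4901 -0.2318  0.3091] yaw 14.513221750589723 [ 0.4485  0.3811 -0.1491  1.9549  0.0718  0.8105 -1.0571] [ 0.0011  0.0031 -1.    ]
to grip, tool axes [ 0.0157 -0.0135  0.0822]
```

View pics/s2c.png

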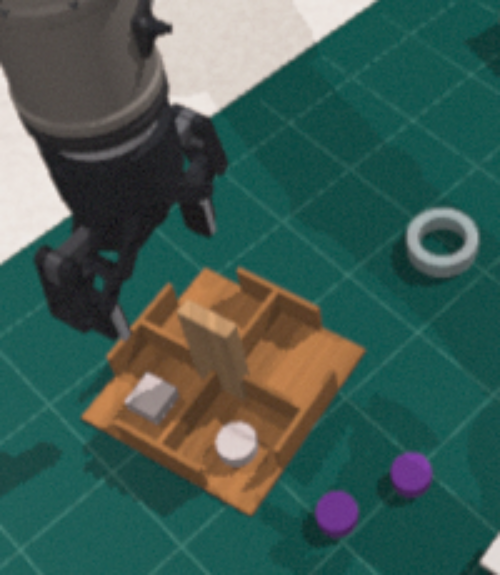

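The gripper is above and slightly short of the grip, straddling its line (pads near (125,325) and (205,220) in the crop). I shift over, then go down.

Emit:
arm_command(
  plan=[
    {"claw":0,"tx":0.008,"ty":-0.007,"tz":0,"ax":0,"ay":0,"az":0.3},
    {"claw":0,"tx":0.008,"ty":-0.0065,"tz":0,"ax":0,"ay":0,"az":0},
    {"claw":0,"tx":0,"ty":0,"tz":0.005,"ax":0,"ay":0,"az":0},
    {"claw":0,"tx":0,"ty":0,"tz":0.013,"ax":0,"ay":0,"az":0},
    {"claw":0,"tx":0,"ty":0,"tz":0.015,"ax":0,"ay":0,"az":0},
    {"claw":0,"tx":0,"ty":0,"tz":0.015,"ax":0,"ay":0,"az":0},
    {"claw":0,"tx":0,"ty":0,"tz":0.015,"ax":0,"ay":0,"az":0},
    {"claw":0,"tx":0,"ty":0,"tz":0.013,"ax":0,"ay":0,"az":0},
    {"claw":0,"tx":0,"ty":0,"tz":0.006,"ax":0,"ay":0,"az":0},
    {"claw":0,"tx":0,"ty":0,"tz":0,"ax":0,"ay":0,"az":0},
  ],
)

```text
clock: 3.5
tcp_pos: [0.4987, -0.2207, 0.2263]
orientation: [-3.118, -0.379, 0.004]
contact_force: [-0.3, -0.1, 0.5]
grip_width: 0.0856
gripper_force: 0.0
```

```bash
python3 - <<'E'
from ov import *
np.set_printoptions(precision=4,suppress=True)
o=r.get_obs(); M=R.from_rotvec(o["orientation"])
print(o["clock"],o["tcp_pos"],"yaw",np.degrees(np.arctan2(*M.as_matrix()[[1,0],0])),o["joints"],M.as_matrix()[:,2])
print("to grip, tool axes",M.inv().apply(np.array([.502,-.2145,.227])-o["tcp_pos"]))
save("scene","s3.png"); save("top","t3.png")
a=cv2.imread("pics/s3.png")[150:380,150:350];b=cv2.imread("pics/t3.png")[150:380,360:560]
cv2.imwrite("pics/s3c.png",cv2.resize(np.hstack([a,b]),None,fx=2,fy=2))
E
```

```text
3.5 [ 0.4987 -0.2207  0.2263] yaw 13.871052719244407 [ 0.4074  0.5098 -0.1327  1.995   0.1077  0.6461 -1.1236] [-0.0027  0.0006 -1.    ]
to grip, tool axes [ 0.0047 -0.0052 -0.0007]
```

View pics/s3c.png

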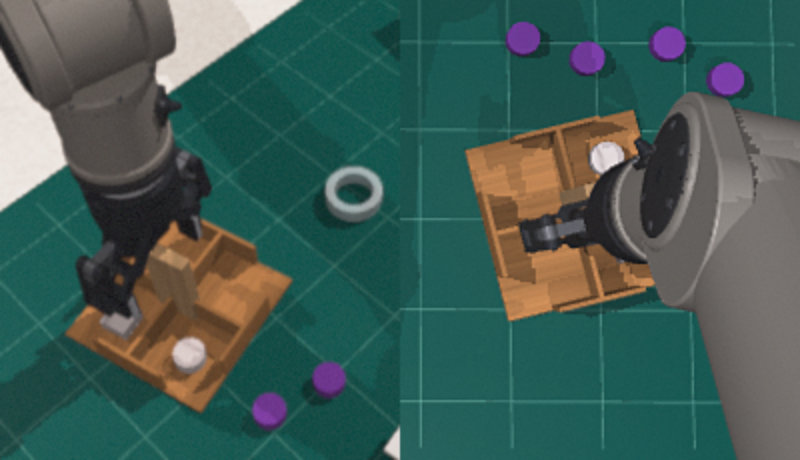

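The fingers straddle the grip (about (172,265) in the left half), still a few mm short. I correct that and close.

Emit:
arm_command(
  plan=[
    {"claw":0,"tx":0.0035,"ty":-0.0035,"tz":0,"ax":0,"ay":0,"az":0},
    {"claw":0,"tx":0.0025,"ty":-0.0025,"tz":0,"ax":0,"ay":0,"az":0},
    {"claw":0,"tx":0,"ty":0,"tz":0,"ax":0,"ay":0,"az":0},
    {"claw":0.6,"tx":0,"ty":0,"tz":0,"ax":0,"ay":0,"az":0},
    {"claw":0.8,"tx":0,"ty":0,"tz":0,"ax":0,"ay":0,"az":0},
    {"claw":1,"tx":0,"ty":0,"tz":0,"ax":0,"ay":0,"az":0},
    {"claw":1,"tx":0,"ty":0,"tz":0,"ax":0,"ay":0,"az":0},
    {"claw":1,"tx":0,"ty":0,"tz":0,"ax":0,"ay":0,"az":0},
    {"claw":1,"tx":0,"ty":0,"tz":0,"ax":0,"ay":0,"az":0},
    {"claw":1,"tx":0,"ty":0,"tz":0,"ax":0,"ay":0,"az":0},
  ],
  squeeze=60,
)

```text
clock: 4.43
tcp_pos: [0.5041, -0.2133, 0.2279]
orientation: [3.118, 0.38, 0.001]
contact_force: [0.0, -0.3, 2.3]
grip_width: 0.0132
gripper_force: 59.2
```

```bash
python3 - <<'E'
from ov import *
np.set_printoptions(precision=4,suppress=True)
o=r.get_obs(); M=R.from_rotvec(o["orientation"])
print(o["clock"],o["tcp_pos"],"yaw",np.degrees(np.arctan2(*M.as_matrix()[[1,0],0])),o["joints"],M.as_matrix()[:,2],o["grip_width"],o["gripper_force"],o["contact_force"],o["moment"])
save("scene","s4.png")
for t in("organiser","round_sample","square_sample"):
    for d in r.tip_of(t,"scene"): print(t,round(d["confidence"],2),w("scene",d["location"]))
E
```

```text
4.4333 [ 0.5041 -0.2133  0.2279] yaw 13.880184276874587 [ 0.3918  0.509  -0.1333  1.9908  0.108   0.6479 -1.1395] [ 0.0005 -0.0004 -1.    ] 0.013243999708822453 59.19151782989502 [ 0.0443 -0.2556  2.3297] [-0.1478  0.0281  0.0208]
organiser 0.81 [ 0.4988 -0.2115  0.001 ]
round_sample 0.68 [ 0.6242 -0.3486  0.0024]
round_sample 0.68 [ 0.6619 -0.1717  0.0006]
round_sample 0.61 [ 0.6451 -0.232   0.0057]
round_sample 0.6 [ 0.6573 -0.3051 -0.0032]
round_sample 0.57 [ 0.5519 -0.2411  0.0044]
square_sample 0.62 [ 0.4739 -0.2614 -0.0008]
```

Gripped: opening 13 mm, grip force 59 N. Lifting gently.

Emit:
arm_command(
  plan=[
    {"claw":1,"tx":0,"ty":0,"tz":-0.003,"ax":0,"ay":0,"az":0},
    {"claw":1,"tx":0,"ty":0,"tz":-0.008,"ax":0,"ay":0,"az":0},
    {"claw":1,"tx":0,"ty":0,"tz":-0.014,"ax":0,"ay":0,"az":0},
    {"claw":1,"tx":0,"ty":0,"tz":-0.018,"ax":0,"ay":0,"az":0},
    {"claw":1,"tx":0,"ty":0,"tz":-0.02,"ax":0,"ay":0,"az":0},
    {"claw":1,"tx":0,"ty":0,"tz":-0.02,"ax":0,"ay":0,"az":0},
    {"claw":1,"tx":0,"ty":0,"tz":-0.018,"ax":0,"ay":0,"az":0},
    {"claw":1,"tx":0,"ty":0,"tz":-0.013,"ax":0,"ay":0,"az":0},
    {"claw":1,"tx":0,"ty":0,"tz":-0.006,"ax":0,"ay":0,"az":0},
    {"claw":1,"tx":0,"ty":0,"tz":0,"ax":0,"ay":0,"az":0},
  ],
)

```text
clock: 5.47
tcp_pos: [0.5042, -0.2129, 0.3491]
orientation: [3.118, 0.38, 0.003]
contact_force: [-1.0, -0.6, -3.8]
grip_width: 0.0131
gripper_force: 58.6
```

```bash
cat > mv.py <<'E'
from h import *
def rows(poses):  # list of (pos, Rotation); prints rows
    for (p,A),(q,B) in zip(poses[:-1],poses[1:]):
        s=A.inv().apply(q-p); t=np.degrees((A.inv()*B).as_rotvec()); print(np.round(s,4),np.round(t,2))
def ramp(N): # trapezoid-like smooth
    v=np.minimum(1,np.minimum(np.arange(1,N+1),np.arange(N,0,-1))/5.); return np.r_[0,np.cumsum(v)/v.sum()]
E
python3 - <<'E'
from mv import *
np.set_printoptions(precision=4,suppress=True)
o=r.get_obs(); M=R.from_rotvec(o["orientation"]);p=o["tcp_pos"];m=M.as_matrix()
yaw=np.arctan2(m[1,0],m[0,0]); print(o["clock"],p,np.degrees(yaw),m[:,2],o["joints"],o["gripper_force"],o["contact_force"])
tray=np.array([.514,.288]); d=np.array([np.cos(np.radians(14)),np.sin(np.radians(14))])
g=tray-.07*d
r0,a0=np.hypot(*p[:2]),np.arctan2(p[1],p[0]); r1,a1=np.hypot(*g),np.arctan2(g[1],g[0])
P=[]
for s in ramp(30):
    a=a0+s*(a1-a0);rr=r0+s*(r1-r0); y=yaw+s*np.radians(45)
    P.append((np.array([rr*np.cos(a),rr*np.sin(a),p[2]]),R.from_euler("z",y)*R.from_rotvec([np.pi,0,0])))
rows(P)
save("scene","s5.png")
for t in("organiser","round_sample","square_sample"):
    for e in r.tip_of(t,"scene"): print(t,round(e["confidence"],2),w("scene",e["location"]))
E
```

```text
5.4667 [ 0.5042 -0.2129  0.3491] 13.908164467062512 [ 0.0021 -0.0006 -1.    ] [ 0.4103  0.3364 -0.1526  1.9112  0.0643  0.8964 -1.102 ] 58.57390880584717 [-0.9729 -0.5615 -3.8289]
[ 0.0022 -0.0033 -0.    ] [ 0.    0.   -0.35]
[ 0.0044 -0.0066 -0.    ] [-0.    0.   -0.69]
[ 0.0065 -0.01   -0.    ] [ 0.    0.   -1.04]
[ 0.0086 -0.0134 -0.    ] [ 0.    0.   -1.38]
[ 0.0106 -0.0168 -0.    ] [ 0.    0.   -1.73]
[ 0.0105 -0.0168 -0.    ] [ 0.    0.   -1.73]
[ 0.0103 -0.0168 -0.    ] [ 0.    0.   -1.73]
[ 0.0102 -0.0169 -0.    ] [ 0.    0.   -1.73]
[ 0.0101 -0.0169 -0.    ] [ 0.    0.   -1.73]
[ 0.01   -0.0169 -0.    ] [-0.    0.   -1.73]
[ 0.0098 -0.017  -0.    ] [ 0.    0.   -1.73]
[ 0.0097 -0.017  -0.    ] [ 0.    0.   -1.73]
[ 0.0096 -0.017  -0.    ] [ 0.    0.   -1.73]
[ 0.0095 -0.0171 -0.    ] [ 0.    0.   -1.73]
[ 0.0093 -0.0171 -0.    ] [-0.    0.   -1.73]
[ 0.0092 -0.0171 -0.    ] [-0.    0.   -1.73]
[ 0.0091 -0.0172 -0.    ] [-0.    0.   -1.73]
[ 0.009  -0.0172 -0.    ] [ 0.    0.   -1.73]
[ 0.0089 -0.0172 -0.    ] [ 0.    0.   -1.73]
[ 0.0087 -0.0172 -0.    ] [-0.    0.   -1.73]
[ 0.0086 -0.0172 -0.    ] [ 0.    0.   -1.73]
[ 0.0085 -0.0173 -0.    ] [-0.    0.   -1.73]
[ 0.0084 -0.0173 -0.    ] [ 0.    0.   -1.73]
[ 0.0082 -0.0173 -0.    ] [ 0.    0.   -1.73]
[ 0.0081 -0.0173 -0.    ] [ 0.    0.   -1.73]
[ 0.008  -0.0173 -0.    ] [ 0.    0.   -1.73]
[ 0.0063 -0.0139 -0.    ] [-0.    0.   -1.38]
[ 0.0047 -0.0104 -0.    ] [ 0.    0.   -1.04]
[ 0.0032 -0.0069 -0.    ] [ 0.    0.   -0.69]
[ 0.0016 -0.0035 -0.    ] [ 0.    0.   -0.35]
organiser 0.66 [ 0.502  -0.2105  0.1235]
organiser 0.16 [ 0.5516 -0.2433  0.1268]
round_sample 0.87 [ 0.6235 -0.3509 -0.    ]
round_sample 0.79 [ 0.5518 -0.2423  0.1262]
round_sample 0.79 [ 0.6593 -0.1701  0.0048]
round_sample 0.77 [ 0.6561 -0.3053 -0.0037]
round_sample 0.48 [ 0.6469 -0.2329  0.0035]
square_sample 0.76 [ 0.4745 -0.26    0.1241]
```

Lifted with both samples in place. Carrying to the tray in three calls.

Emit:
arm_command(
  plan=[
    {"claw":1,"tx":0.002,"ty":-0.0033,"tz":0,"ax":0,"ay":0,"az":-0.35},
    {"claw":1,"tx":0.0045,"ty":-0.0066,"tz":0,"ax":0,"ay":0,"az":-0.7},
    {"claw":1,"tx":0.0065,"ty":-0.01,"tz":0,"ax":0,"ay":0,"az":-1.0},
    {"claw":1,"tx":0.0085,"ty":-0.0135,"tz":0,"ax":0,"ay":0,"az":-1.4},
    {"claw":1,"tx":0.0105,"ty":-0.017,"tz":0,"ax":0,"ay":0,"az":-1.75},
    {"claw":1,"tx":0.0105,"ty":-0.017,"tz":0,"ax":0,"ay":0,"az":-1.75},
    {"claw":1,"tx":0.0105,"ty":-0.017,"tz":0,"ax":0,"ay":0,"az":-1.75},
    {"claw":1,"tx":0.01,"ty":-0.017,"tz":0,"ax":0,"ay":0,"az":-1.75},
    {"claw":1,"tx":0.01,"ty":-0.017,"tz":0,"ax":0,"ay":0,"az":-1.75},
    {"claw":1,"tx":0.01,"ty":-0.017,"tz":0,"ax":0,"ay":0,"az":-1.75},
  ],
)

```text
clock: 6.5
tcp_pos: [0.5357, -0.0548, 0.3477]
orientation: [-3.047, -0.763, -0.001]
contact_force: [-0.6, -0.6, -3.2]
grip_width: 0.0133
gripper_force: 58.6
```

Emit:
arm_command(
  plan=[
    {"claw":1,"tx":0.01,"ty":-0.017,"tz":0,"ax":0,"ay":0,"az":-1.75},
    {"claw":1,"tx":0.01,"ty":-0.017,"tz":0,"ax":0,"ay":0,"az":-1.75},
    {"claw":1,"tx":0.0095,"ty":-0.017,"tz":0,"ax":0,"ay":0,"az":-1.75},
    {"claw":1,"tx":0.0095,"ty":-0.017,"tz":0,"ax":0,"ay":0,"az":-1.75},
    {"claw":1,"tx":0.0095,"ty":-0.017,"tz":0,"ax":0,"ay":0,"az":-1.75},
    {"claw":1,"tx":0.009,"ty":-0.017,"tz":0,"ax":0,"ay":0,"az":-1.75},
    {"claw":1,"tx":0.009,"ty":-0.017,"tz":0,"ax":0,"ay":0,"az":-1.75},
    {"claw":1,"tx":0.009,"ty":-0.017,"tz":0,"ax":0,"ay":0,"az":-1.75},
    {"claw":1,"tx":0.009,"ty":-0.017,"tz":0,"ax":0,"ay":0,"az":-1.75},
    {"claw":1,"tx":0.0085,"ty":-0.017,"tz":0,"ax":0,"ay":0,"az":-1.75},
  ],
)

```text
clock: 7.33
tcp_pos: [0.5114, 0.1353, 0.3477]
orientation: [-2.897, -1.216, -0.0]
contact_force: [-0.1, -0.0, -2.7]
grip_width: 0.0134
gripper_force: 58.6
```

Emit:
arm_command(
  plan=[
    {"claw":1,"tx":0.0085,"ty":-0.017,"tz":0,"ax":0,"ay":0,"az":-1.75},
    {"claw":1,"tx":0.0085,"ty":-0.017,"tz":0,"ax":0,"ay":0,"az":-1.75},
    {"claw":1,"tx":0.0085,"ty":-0.017,"tz":0,"ax":0,"ay":0,"az":-1.75},
    {"claw":1,"tx":0.008,"ty":-0.017,"tz":0,"ax":0,"ay":0,"az":-1.75},
    {"claw":1,"tx":0.008,"ty":-0.017,"tz":0,"ax":0,"ay":0,"az":-1.75},
    {"claw":1,"tx":0.008,"ty":-0.017,"tz":0,"ax":0,"ay":0,"az":-1.75},
    {"claw":1,"tx":0.0065,"ty":-0.014,"tz":0,"ax":0,"ay":0,"az":-1.4},
    {"claw":1,"tx":0.0045,"ty":-0.0105,"tz":0,"ax":0,"ay":0,"az":-1.0},
    {"claw":1,"tx":0.003,"ty":-0.007,"tz":0,"ax":0,"ay":0,"az":-0.7},
    {"claw":1,"tx":0.0015,"ty":-0.0035,"tz":0,"ax":0,"ay":0,"az":-0.35},
  ],
)

```text
clock: 8.17
tcp_pos: [0.4446, 0.2699, 0.3477]
orientation: [-2.729, -1.557, 0.0]
contact_force: [0.5, 0.8, -3.0]
grip_width: 0.0136
gripper_force: 58.6
```

```bash
python3 - <<'E'
from mv import *
np.set_printoptions(precision=4,suppress=True)
o=r.get_obs(); M=R.from_rotvec(o["orientation"]);p=o["tcp_pos"];m=M.as_matrix()
yaw=np.arctan2(m[1,0],m[0,0]); print(o["clock"],p,np.degrees(yaw),m[:,2],o["joints"],o["gripper_force"])
for n in("scene","top"):
    save(n,n+"6.png")
    for t in("organiser","round_sample","square_sample","tray"):
        for e in r.tip_of(t,n):
            q=w(n,e["location"])
            if q[1]>0: print(n,t,round(e["confidence"],2),q, M.inv().apply(q-p))
tray=np.array([.514,.288,0]); a=yaw-np.pi/4; d=np.array([np.cos(a),np.sin(a),0]); print("corner dir",np.degrees(a))
up=np.array([0,0,1.]); ax=np.cross(up,d); B0=p-np.array([0,0,.2285]); A0=R.from_euler("z",yaw)*R.from_rotvec([np.pi,0,0])
C0=B0+.11*d; C1=tray-.03*d+.075*up
P=[]
for s in ramp(14):
    th=np.radians(44)*s; T=R.from_rotvec(ax*th); C=C0+s*(C1-C0)
    P.append((C+T.apply(-.11*d+.2285*up),T*A0))
print(P[0],P[-1]); rows(P)
E
```

```text
8.1667 [0.4446 0.2699 0.3477] 59.42013525927072 [-0.0001  0.     -1.    ] [-0.2409  0.3352 -0.5105  1.9532  0.206   0.9038 -1.3896] 58.57518911361694
scene organiser 0.6 [0.4442 0.2716 0.1222] [ 0.0013 -0.0011  0.2255]
scene round_sample 0.68 [0.4989 0.2855 0.1265] [0.0411 0.0389 0.2212]
scene round_sample 0.55 [0.4426 0.2699 0.1228] [-0.001  -0.0017  0.2249]
scene square_sample 0.6 [0.4579 0.2217 0.1202] [-0.0347  0.0359  0.2275]
scene tray 0.96 [0.5196 0.2888 0.0038] [0.0545 0.055  0.3439]
top organiser 0.79 [0.4408 0.2653 0.1221] [-0.0059 -0.0009  0.2256]
top round_sample 0.5 [0.5026 0.2822 0.1199] [0.0402 0.0437 0.2278]
top square_sample 0.55 [0.461  0.2151 0.1235] [-0.0388  0.042   0.2242]
top tray 0.69 [0.5128 0.2903 0.0023] [0.0523 0.0484 0.3454]
corner dir 14.420135259270719
(array([0.4446, 0.2699, 0.3477]), Rotation.from_matrix(array([[ 0.5087,  0.8609,  0.    ],
                            [ 0.8609, -0.5087, -0.    ],
                            [ 0.    ,  0.    , -1.    ]]))) (array([0.562 , 0.3004, 0.3158]), Rotation.from_matrix(array([[ 0.3165,  0.6687, -0.6728],
                            [ 0.8115, -0.5582, -0.173 ],
                            [-0.4912, -0.4912, -0.7193]])))
[ 0.0015  0.0015 -0.0008] [ 0.62 -0.62 -0.  ]
[ 0.0031  0.0031 -0.0015] [ 1.24 -1.24 -0.  ]
[ 0.0047  0.0047 -0.002 ] [ 1.87 -1.87 -0.  ]
[ 0.0065  0.0064 -0.0023] [ 2.49 -2.49 -0.  ]
[ 0.0084  0.0083 -0.0024] [ 3.11 -3.11 -0.  ]
[ 0.0087  0.0086 -0.0019] [ 3.11 -3.11  0.  ]
[ 0.009   0.009  -0.0015] [ 3.11 -3.11 -0.  ]
[ 0.0093  0.0093 -0.0011] [ 3.11 -3.11 -0.  ]
[ 0.0097  0.0097 -0.0008] [ 3.11 -3.11 -0.  ]
[ 0.0101  0.0101 -0.0005] [ 3.11 -3.11  0.  ]
[ 0.0084  0.0083 -0.0003] [ 2.49 -2.49  0.  ]
[ 0.0065  0.0064 -0.0002] [ 1.87 -1.87  0.  ]
[ 0.0044  0.0044 -0.0001] [ 1.24 -1.24  0.  ]
[ 0.0022  0.0022 -0.0001] [ 0.62 -0.62 -0.  ]
```

View pics/scene6.png

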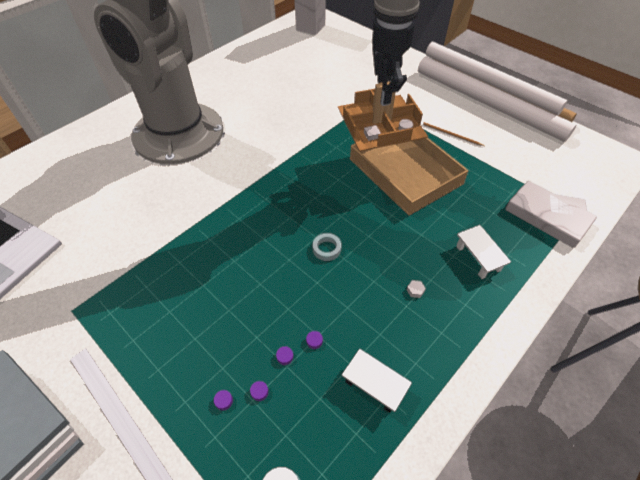

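The picture shows the box at about (380,125), over the tray's near edge, with the disc on its outer side at (406,125) and the square at (373,132). Tipping along the tool (+x,+y) diagonal.

Emit:
arm_command(
  plan=[
    {"claw":1,"tx":0.0015,"ty":0.0015,"tz":-0.001,"ax":0.6,"ay":-0.6,"az":0},
    {"claw":1,"tx":0.003,"ty":0.003,"tz":-0.0015,"ax":1.25,"ay":-1.25,"az":0},
    {"claw":1,"tx":0.0047,"ty":0.0047,"tz":-0.002,"ax":1.9,"ay":-1.9,"az":0},
    {"claw":1,"tx":0.0065,"ty":0.0065,"tz":-0.0023,"ax":2.5,"ay":-2.5,"az":0},
    {"claw":1,"tx":0.0084,"ty":0.0084,"tz":-0.0024,"ax":3.1,"ay":-3.1,"az":0},
    {"claw":1,"tx":0.0087,"ty":0.0087,"tz":-0.002,"ax":3.1,"ay":-3.1,"az":0},
    {"claw":1,"tx":0.009,"ty":0.009,"tz":-0.0015,"ax":3.1,"ay":-3.1,"az":0},
    {"claw":1,"tx":0.0093,"ty":0.0093,"tz":-0.001,"ax":3.1,"ay":-3.1,"az":0},
    {"claw":1,"tx":0.0097,"ty":0.0097,"tz":-0.001,"ax":3.1,"ay":-3.1,"az":0},
    {"claw":1,"tx":0.01,"ty":0.01,"tz":-0.0005,"ax":3.1,"ay":-3.1,"az":0},
  ],
)

```text
clock: 9.5
tcp_pos: [0.5411, 0.2931, 0.3347]
orientation: [-2.477, -1.409, 0.873]
contact_force: [0.4, -0.1, -4.2]
grip_width: 0.0132
gripper_force: 58.7
```

Emit:
arm_command(
  plan=[
    {"claw":1,"tx":0.0084,"ty":0.0084,"tz":0,"ax":2.5,"ay":-2.5,"az":0},
    {"claw":1,"tx":0.0065,"ty":0.0065,"tz":0,"ax":1.9,"ay":-1.9,"az":0},
    {"claw":1,"tx":0.0044,"ty":0.0044,"tz":0,"ax":1.25,"ay":-1.25,"az":0},
    {"claw":1,"tx":0.002,"ty":0.002,"tz":0,"ax":0.6,"ay":-0.6,"az":0},
    {"claw":1,"tx":0,"ty":0,"tz":0,"ax":0,"ay":0,"az":0},
    {"claw":1,"tx":0,"ty":0,"tz":0,"ax":0,"ay":0,"az":0},
    {"claw":1,"tx":0,"ty":0,"tz":0,"ax":0,"ay":0,"az":0},
    {"claw":1,"tx":0,"ty":0,"tz":0,"ax":0,"ay":0,"az":0},
    {"claw":1,"tx":0,"ty":0,"tz":0,"ax":0,"ay":0,"az":0},
    {"claw":1,"tx":0,"ty":0,"tz":0,"ax":0,"ay":0,"az":0},
  ],
)

```text
clock: 10.33
tcp_pos: [0.5624, 0.2988, 0.3165]
orientation: [-2.384, -1.357, 1.067]
contact_force: [0.0, 0.1, -3.6]
grip_width: 0.013
gripper_force: 58.8
```

```bash
python3 - <<'E'
from mv import *
np.set_printoptions(precision=4,suppress=True)
o=r.get_obs(); M=R.from_rotvec(o["orientation"]);p=o["tcp_pos"];m=M.as_matrix()
print(o["clock"],p,m[:,2],"tilt",np.degrees(np.arccos(-m[2,2])),o["joints"],o["gripper_force"])
for n in("scene","top"):
    save(n,n+"7.png")
    for t in("organiser","round_sample","square_sample","tray"):
        for e in r.tip_of(t,n):
            q=w(n,e["location"])
            if q[1]>0: print(n,t,round(e["confidence"],2),q, M.inv().apply(q-p))
E
python3 -c "
import cv2,numpy as np
a=cv2.imread('pics/scene7.png')[30:260,300:500];b=cv2.imread('pics/top7.png')[130:360,60:260]
cv2.imwrite('pics/c7.png',cv2.resize(np.hstack([a,b]),None,fx=2,fy=2))"
```

```text
10.3333 [0.5624 0.2988 0.3165] [-0.6722 -0.1714 -0.7203] tilt 43.92376164646371 [-0.2397  0.7555 -0.4795  1.4511  0.001   1.7035 -1.2575] 58.835495710372925
scene organiser 0.91 [0.4077 0.2602 0.1552] [-0.0015 -0.0027  0.2268]
scene round_sample 0.41 [0.5559 0.3004 0.0208] [0.1443 0.1398 0.217 ]
scene square_sample 0.7 [0.4406 0.2157 0.1301] [-0.0148  0.0565  0.2303]
scene tray 0.6 [0.5198 0.2894 0.0035] [0.1323 0.1304 0.2556]
scene tray 0.36 [0.4441 0.2157 0.1306] [-0.0139  0.0586  0.2276]
```

View pics/c7.png

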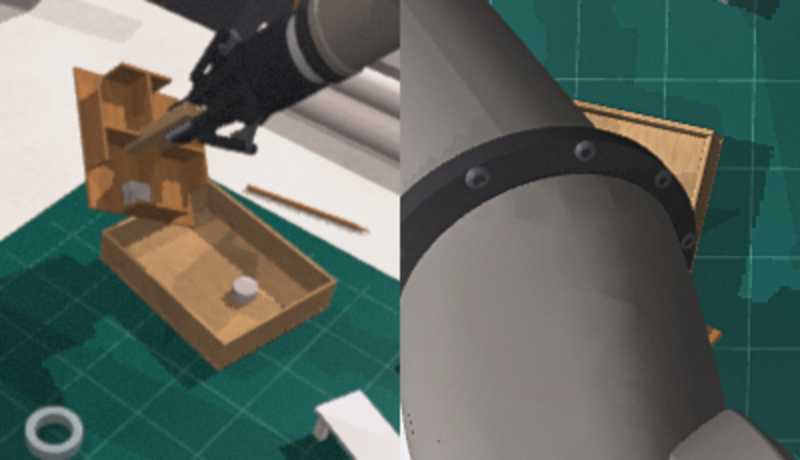

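The disc lies in the tray (crop (244,290)) and the square is held in its compartment (137,190). I level the box again and carry it back.

```bash
python3 - <<'E'
from mv import *
np.set_printoptions(precision=4,suppress=True)
o=r.get_obs(); A=R.from_rotvec(o["orientation"]);p=o["tcp_pos"]
yaw=np.radians(59.4); A0=R.from_euler("z",yaw)*R.from_rotvec([np.pi,0,0]); q=np.array([.45,.271,.36])
# level about a point near the box: keep box origin path straight
b0=p+A.apply([0,0,.2285]); b1=q+A0.apply([0,0,.2285]); D=(A0*A.inv()).as_rotvec()
P=[(lambda B,s:(b0+s*(b1-b0)-B.apply([0,0,.2285]),B))(R.from_rotvec(D*s)*A,s) for s in ramp(14)]
rows(P)
E
```

```text
[-0.0018 -0.0019 -0.0003] [-0.62  0.62 -0.  ]
[-0.0037 -0.0037 -0.0005] [-1.25  1.24 -0.  ]
[-0.0055 -0.0056 -0.0006] [-1.87  1.86 -0.01]
[-0.0073 -0.0074 -0.0005] [-2.49  2.49 -0.01]
[-0.009  -0.0092 -0.0002] [-3.11  3.11 -0.01]
[-0.009  -0.0091  0.0002] [-3.11  3.11 -0.01]
[-0.009  -0.0091  0.0006] [-3.11  3.11 -0.01]
[-0.009  -0.0091  0.0009] [-3.11  3.11 -0.01]
[-0.009  -0.0091  0.0013] [-3.11  3.11 -0.01]
[-0.0091 -0.0092  0.0016] [-3.11  3.11 -0.01]
[-0.0073 -0.0074  0.0015] [-2.49  2.49 -0.01]
[-0.0055 -0.0056  0.0012] [-1.87  1.86 -0.01]
[-0.0037 -0.0038  0.0008] [-1.25  1.24 -0.  ]
[-0.0019 -0.0019  0.0004] [-0.62  0.62 -0.  ]
```

Emit:
arm_command(
  plan=[
    {"claw":1,"tx":-0.0018,"ty":-0.0018,"tz":-0.0003,"ax":-0.6,"ay":0.6,"az":0},
    {"claw":1,"tx":-0.0037,"ty":-0.0037,"tz":-0.0005,"ax":-1.25,"ay":1.25,"az":0},
    {"claw":1,"tx":-0.0055,"ty":-0.0055,"tz":-0.0005,"ax":-1.9,"ay":1.9,"az":0},
    {"claw":1,"tx":-0.0073,"ty":-0.0073,"tz":-0.0005,"ax":-2.5,"ay":2.5,"az":0},
    {"claw":1,"tx":-0.009,"ty":-0.009,"tz":0,"ax":-3.1,"ay":3.1,"az":0},
    {"claw":1,"tx":-0.009,"ty":-0.009,"tz":0,"ax":-3.1,"ay":3.1,"az":0},
    {"claw":1,"tx":-0.009,"ty":-0.009,"tz":0.0005,"ax":-3.1,"ay":3.1,"az":0},
    {"claw":1,"tx":-0.009,"ty":-0.009,"tz":0.001,"ax":-3.1,"ay":3.1,"az":0},
    {"claw":1,"tx":-0.009,"ty":-0.009,"tz":0.001,"ax":-3.1,"ay":3.1,"az":0},
    {"claw":1,"tx":-0.009,"ty":-0.009,"tz":0.0015,"ax":-3.1,"ay":3.1,"az":0},
  ],
)

```text
clock: 11.67
tcp_pos: [0.4757, 0.2767, 0.3621]
orientation: [-2.688, -1.531, 0.224]
contact_force: [0.1, 0.0, -3.2]
grip_width: 0.0134
gripper_force: 58.7
```

Emit:
arm_command(
  plan=[
    {"claw":1,"tx":-0.0073,"ty":-0.0073,"tz":0.0015,"ax":-2.5,"ay":2.5,"az":0},
    {"claw":1,"tx":-0.0055,"ty":-0.0055,"tz":0.001,"ax":-1.9,"ay":1.9,"az":0},
    {"claw":1,"tx":-0.0037,"ty":-0.0037,"tz":0.001,"ax":-1.25,"ay":1.25,"az":0},
    {"claw":1,"tx":-0.0018,"ty":-0.0018,"tz":0,"ax":-0.6,"ay":0.6,"az":0},
    {"claw":1,"tx":0,"ty":0,"tz":0,"ax":0,"ay":0,"az":0},
    {"claw":1,"tx":0,"ty":0,"tz":0,"ax":0,"ay":0,"az":0},
    {"claw":1,"tx":0,"ty":0,"tz":0,"ax":0,"ay":0,"az":0},
    {"claw":1,"tx":0,"ty":0,"tz":0,"ax":0,"ay":0,"az":0},
    {"claw":1,"tx":0,"ty":0,"tz":0,"ax":0,"ay":0,"az":0},
    {"claw":1,"tx":0,"ty":0,"tz":0,"ax":0,"ay":0,"az":0},
  ],
)

```text
clock: 12.5
tcp_pos: [0.4516, 0.2705, 0.3603]
orientation: [-2.73, -1.554, 0.001]
contact_force: [-0.4, 0.1, -2.7]
grip_width: 0.0135
gripper_force: 58.7
```

```bash
python3 - <<'E'
from mv import *
np.set_printoptions(precision=4,suppress=True)
o=r.get_obs(); M=R.from_rotvec(o["orientation"]);p=o["tcp_pos"];m=M.as_matrix()
yaw=np.arctan2(m[1,0],m[0,0]); print(o["clock"],p,np.degrees(yaw),m[:,2],"fix deg",np.degrees((M.inv()*R.from_euler("z",yaw)*R.from_rotvec([np.pi,0,0])).as_rotvec()))
save("scene","scene8.png")
for t in("organiser","round_sample","square_sample","tray"):
    for e in r.tip_of(t,"scene"):
        q=w("scene",e["location"])
        if q[1]>0: print(t,round(e["confidence"],2),q, M.inv().apply(q-p))
g=np.array([.497,-.2145]); r0,a0=np.hypot(*p[:2]),np.arctan2(p[1],p[0]); r1,a1=np.hypot(*g),np.arctan2(g[1],g[0])
P=[]
for s in ramp(29):
    a=a0+s*(a1-a0);rr=r0+s*(r1-r0); y=yaw-s*np.radians(45)
    P.append((np.array([rr*np.cos(a),rr*np.sin(a),p[2]]),R.from_euler("z",y)*R.from_rotvec([np.pi,0,0])))
rows(P)
E
```

```text
12.5 [0.4516 0.2705 0.3603] 59.282552372287654 [-0.0005 -0.     -1.    ] fix deg [-0.0247  0.0172 -0.    ]
organiser 0.65 [0.4464 0.2733 0.1335] [-0.0002 -0.0058  0.2268]
round_sample 0.71 [0.558  0.2958 0.0186] [0.0762 0.0787 0.3417]
square_sample 0.6 [0.4908 0.2262 0.1337] [-0.0179  0.0565  0.2266]
tray 0.9 [0.5204 0.2883 0.0019] [0.0505 0.0502 0.3584]
[-0.0018  0.0036  0.    ] [ 0.   -0.    0.36]
[-0.0036  0.0071  0.    ] [ 0.   -0.    0.72]
[-0.0055  0.0106  0.    ] [ 0.   -0.    1.08]
[-0.0075  0.0141  0.    ] [-0.   -0.    1.44]
[-0.0095  0.0176  0.    ] [ 0.  -0.   1.8]
[-0.0097  0.0175  0.    ] [ 0.  -0.   1.8]
[-0.0098  0.0175  0.    ] [ 0.  -0.   1.8]
[-0.0099  0.0175  0.    ] [ 0.  -0.   1.8]
[-0.01    0.0174  0.    ] [ 0.  -0.   1.8]
[-0.0102  0.0174  0.    ] [ 0.  -0.   1.8]
[-0.0103  0.0173  0.    ] [-0.  -0.   1.8]
[-0.0104  0.0173  0.    ] [ 0.  -0.   1.8]
[-0.0105  0.0172  0.    ] [ 0.  -0.   1.8]
[-0.0107  0.0172  0.    ] [ 0.  -0.   1.8]
[-0.0108  0.0171  0.    ] [-0.  -0.   1.8]
[-0.0109  0.0171  0.    ] [ 0.  -0.   1.8]
[-0.011  0.017  0.   ] [-0.  -0.   1.8]
[-0.0112  0.017   0.    ] [-0.  -0.   1.8]
[-0.0113  0.0169  0.    ] [ 0.  -0.   1.8]
[-0.0114  0.0169  0.    ] [ 0.  -0.   1.8]
[-0.0115  0.0168  0.    ] [ 0.  -0.   1.8]
[-0.0116  0.0167  0.    ] [-0.  -0.   1.8]
[-0.0118  0.0167  0.    ] [ 0.  -0.   1.8]
[-0.0119  0.0166  0.    ] [-0.  -0.   1.8]
[-0.012   0.0166  0.    ] [-0.  -0.   1.8]
[-0.0096  0.0132  0.    ] [-0.   -0.    1.44]
[-0.0073  0.0099  0.    ] [ 0.   -0.    1.08]
[-0.0048  0.0066  0.    ] [ 0.   -0.    0.72]
[-0.0024  0.0033  0.    ] [ 0.   -0.    0.36]
```

Emit:
arm_command(
  plan=[
    {"claw":1,"tx":-0.0018,"ty":0.0036,"tz":0,"ax":0,"ay":0,"az":0.35},
    {"claw":1,"tx":-0.0036,"ty":0.007,"tz":0,"ax":0,"ay":0,"az":0.7},
    {"claw":1,"tx":-0.0055,"ty":0.0105,"tz":0,"ax":0,"ay":0,"az":1.1},
    {"claw":1,"tx":-0.0075,"ty":0.014,"tz":0,"ax":0,"ay":0,"az":1.45},
    {"claw":1,"tx":-0.0095,"ty":0.0175,"tz":0,"ax":0,"ay":0,"az":1.8},
    {"claw":1,"tx":-0.0097,"ty":0.0175,"tz":0,"ax":0,"ay":0,"az":1.8},
    {"claw":1,"tx":-0.0098,"ty":0.0175,"tz":0,"ax":0,"ay":0,"az":1.8},
    {"claw":1,"tx":-0.01,"ty":0.0175,"tz":0,"ax":0,"ay":0,"az":1.8},
    {"claw":1,"tx":-0.01,"ty":0.0175,"tz":0,"ax":0,"ay":0,"az":1.8},
    {"claw":1,"tx":-0.01,"ty":0.0175,"tz":0,"ax":0,"ay":0,"az":1.8},
  ],
)

```text
clock: 13.58
tcp_pos: [0.517, 0.1217, 0.3605]
orientation: [2.906, 1.192, -0.0]
contact_force: [0.1, 0.6, -3.5]
grip_width: 0.0133
gripper_force: 58.8
```

Emit:
arm_command(
  plan=[
    {"claw":1,"tx":-0.0103,"ty":0.0173,"tz":0,"ax":0,"ay":0,"az":1.8},
    {"claw":1,"tx":-0.0104,"ty":0.0173,"tz":0,"ax":0,"ay":0,"az":1.8},
    {"claw":1,"tx":-0.0105,"ty":0.0172,"tz":0,"ax":0,"ay":0,"az":1.8},
    {"claw":1,"tx":-0.0107,"ty":0.0172,"tz":0,"ax":0,"ay":0,"az":1.8},
    {"claw":1,"tx":-0.0108,"ty":0.017,"tz":0,"ax":0,"ay":0,"az":1.8},
    {"claw":1,"tx":-0.011,"ty":0.017,"tz":0,"ax":0,"ay":0,"az":1.8},
    {"claw":1,"tx":-0.011,"ty":0.017,"tz":0,"ax":0,"ay":0,"az":1.8},
    {"claw":1,"tx":-0.011,"ty":0.017,"tz":0,"ax":0,"ay":0,"az":1.8},
    {"claw":1,"tx":-0.0113,"ty":0.017,"tz":0,"ax":0,"ay":0,"az":1.8},
    {"claw":1,"tx":-0.0114,"ty":0.017,"tz":0,"ax":0,"ay":0,"az":1.8},
  ],
)

```text
clock: 14.42
tcp_pos: [0.5313, -0.0791, 0.3605]
orientation: [3.057, 0.723, -0.0]
contact_force: [0.4, 0.5, -3.2]
grip_width: 0.0134
gripper_force: 58.8
```

Emit:
arm_command(
  plan=[
    {"claw":1,"tx":-0.0115,"ty":0.0168,"tz":0,"ax":0,"ay":0,"az":1.8},
    {"claw":1,"tx":-0.0116,"ty":0.0167,"tz":0,"ax":0,"ay":0,"az":1.8},
    {"claw":1,"tx":-0.0118,"ty":0.0167,"tz":0,"ax":0,"ay":0,"az":1.8},
    {"claw":1,"tx":-0.0119,"ty":0.0166,"tz":0,"ax":0,"ay":0,"az":1.8},
    {"claw":1,"tx":-0.012,"ty":0.0166,"tz":0,"ax":0,"ay":0,"az":1.8},
    {"claw":1,"tx":-0.0096,"ty":0.013,"tz":0,"ax":0,"ay":0,"az":1.45},
    {"claw":1,"tx":-0.0073,"ty":0.01,"tz":0,"ax":0,"ay":0,"az":1.1},
    {"claw":1,"tx":-0.0048,"ty":0.0066,"tz":0,"ax":0,"ay":0,"az":0.7},
    {"claw":1,"tx":-0.0024,"ty":0.0033,"tz":0,"ax":0,"ay":0,"az":0.35},
    {"claw":1,"tx":0,"ty":0,"tz":0,"ax":0,"ay":0,"az":0},
  ],
)

```text
clock: 15.25
tcp_pos: [0.4966, -0.2148, 0.3605]
orientation: [3.117, 0.389, -0.0]
contact_force: [-0.8, 0.1, -3.2]
grip_width: 0.0131
gripper_force: 58.8
```

```bash
python3 - <<'E'
from mv import *
np.set_printoptions(precision=4,suppress=True)
o=r.get_obs(); M=R.from_rotvec(o["orientation"]);p=o["tcp_pos"];m=M.as_matrix()
yaw=np.arctan2(m[1,0],m[0,0]); print(o["clock"],p,np.degrees(yaw),"fix deg",np.degrees((M.inv()*R.from_euler("z",yaw)*R.from_rotvec([np.pi,0,0])).as_rotvec()))
for n in("scene","top"):
    save(n,n+"9.png")
    for t in("organiser","round_sample","square_sample","tray"):
        for e in r.tip_of(t,n): print(n,t,round(e["confidence"],2),w(n,e["location"]))
a=cv2.imread('pics/scene9.png')[100:230,340:480];b=cv2.imread('pics/top9.png')[170:325,80:230];c=cv2.imread('pics/scene9.png')[150:380,160:330]
f=lambda x:cv2.resize(x,(265,265))
cv2.imwrite('pics/c9.png',np.hstack([f(a),f(b),f(c)]))
E
```

```text
15.25 [ 0.4966 -0.2148  0.3605] 14.227554432103446 fix deg [0.0021 0.007  0.    ]
scene organiser 0.67 [ 0.4944 -0.2124  0.1305]
scene round_sample 0.8 [ 0.6461 -0.2301  0.0069]
scene round_sample 0.66 [0.5579 0.2998 0.0227]
scene round_sample 0.54 [ 0.6615 -0.1685  0.0016]
scene round_sample 0.53 [ 0.658  -0.3062 -0.0035]
scene round_sample 0.5 [ 0.6236 -0.3518  0.0017]
scene square_sample 0.62 [ 0.4913 -0.2741  0.1377]
scene tray 0.77 [0.523  0.2872 0.0007]
top organiser 0.68 [ 0.4929 -0.2151  0.1299]
top organiser 0.25 [0.5127 0.287  0.002 ]
top round_sample 0.77 [ 0.6593 -0.1728  0.001 ]
top round_sample 0.7 [ 0.6244 -0.3531  0.003 ]
top round_sample 0.66 [ 0.6404 -0.2317  0.0029]
top round_sample 0.6 [ 0.6579 -0.3006  0.0045]
top round_sample 0.58 [0.5571 0.3018 0.0154]
top tray 0.79 [ 0.5152  0.2893 -0.0006]
```

View pics/c9.png

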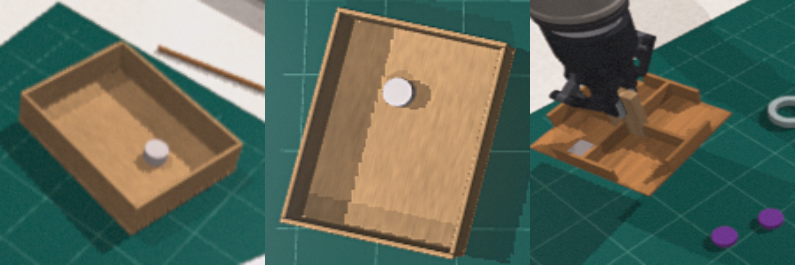

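The disc lies flat in the tray (middle panel (398,92)) and the square is in the box. Lowering now.

Emit:
arm_command(
  plan=[
    {"claw":1,"tx":0,"ty":0,"tz":0.004,"ax":0,"ay":0,"az":0},
    {"claw":1,"tx":0,"ty":0,"tz":0.01,"ax":0,"ay":0,"az":0},
    {"claw":1,"tx":0,"ty":0,"tz":0.016,"ax":0,"ay":0,"az":0},
    {"claw":1,"tx":0,"ty":0,"tz":0.018,"ax":0,"ay":0,"az":0},
    {"claw":1,"tx":0,"ty":0,"tz":0.018,"ax":0,"ay":0,"az":0},
    {"claw":1,"tx":0,"ty":0,"tz":0.018,"ax":0,"ay":0,"az":0},
    {"claw":1,"tx":0,"ty":0,"tz":0.016,"ax":0,"ay":0,"az":0},
    {"claw":1,"tx":0,"ty":0,"tz":0.012,"ax":0,"ay":0,"az":0},
    {"claw":1,"tx":0,"ty":0,"tz":0.008,"ax":0,"ay":0,"az":0},
    {"claw":1,"tx":0,"ty":0,"tz":0.004,"ax":0,"ay":0,"az":0},
  ],
)

```text
clock: 16.58
tcp_pos: [0.4965, -0.2141, 0.2351]
orientation: [-3.116, -0.391, 0.003]
contact_force: [-0.4, 0.1, -3.9]
grip_width: 0.0132
gripper_force: 58.8
```

Emit:
arm_command(
  plan=[
    {"claw":1,"tx":0,"ty":0,"tz":0.003,"ax":0,"ay":0,"az":0},
    {"claw":1,"tx":0,"ty":0,"tz":0.002,"ax":0,"ay":0,"az":0},
    {"claw":1,"tx":0,"ty":0,"tz":0.001,"ax":0,"ay":0,"az":0},
    {"claw":1,"tx":0,"ty":0,"tz":0.001,"ax":0,"ay":0,"az":0},
    {"claw":1,"tx":0,"ty":0,"tz":0.001,"ax":0,"ay":0,"az":0},
    {"claw":1,"tx":0,"ty":0,"tz":0,"ax":0,"ay":0,"az":0},
    {"claw":1,"tx":0,"ty":0,"tz":0,"ax":0,"ay":0,"az":0},
    {"claw":1,"tx":0,"ty":0,"tz":0,"ax":0,"ay":0,"az":0},
    {"claw":1,"tx":0,"ty":0,"tz":0,"ax":0,"ay":0,"az":0},
    {"claw":1,"tx":0,"ty":0,"tz":0,"ax":0,"ay":0,"az":0},
  ],
)

```text
clock: 17.42
tcp_pos: [0.4969, -0.2142, 0.2286]
orientation: [3.117, 0.391, 0.0]
contact_force: [-0.0, -0.0, -2.5]
grip_width: 0.0135
gripper_force: 58.8
```

Emit:
arm_command(
  plan=[
    {"claw":1,"tx":0,"ty":0,"tz":0.0005,"ax":0,"ay":0,"az":0},
    {"claw":1,"tx":0,"ty":0,"tz":0.0005,"ax":0,"ay":0,"az":0},
    {"claw":1,"tx":0,"ty":0,"tz":0,"ax":0,"ay":0,"az":0},
    {"claw":1,"tx":0,"ty":0,"tz":0,"ax":0,"ay":0,"az":0},
    {"claw":1,"tx":0,"ty":0,"tz":0,"ax":0,"ay":0,"az":0},
    {"claw":1,"tx":0,"ty":0,"tz":0,"ax":0,"ay":0,"az":0},
    {"claw":1,"tx":0,"ty":0,"tz":0,"ax":0,"ay":0,"az":0},
    {"claw":1,"tx":0,"ty":0,"tz":0,"ax":0,"ay":0,"az":0},
    {"claw":1,"tx":0,"ty":0,"tz":0,"ax":0,"ay":0,"az":0},
    {"claw":1,"tx":0,"ty":0,"tz":0,"ax":0,"ay":0,"az":0},
  ],
)

```text
clock: 18.25
tcp_pos: [0.4969, -0.2142, 0.2279]
orientation: [3.117, 0.391, 0.0]
contact_force: [-1.5, 1.1, 5.7]
grip_width: 0.0134
gripper_force: 59.8
```

On the table (upward contact force). Releasing and rising.

Emit:
arm_command(
  plan=[
    {"claw":0.8,"tx":0,"ty":0,"tz":0,"ax":0,"ay":0,"az":0},
    {"claw":0.6,"tx":0,"ty":0,"tz":0,"ax":0,"ay":0,"az":0},
    {"claw":0.4,"tx":0,"ty":0,"tz":0,"ax":0,"ay":0,"az":0},
    {"claw":0.2,"tx":0,"ty":0,"tz":0,"ax":0,"ay":0,"az":0},
    {"claw":0.2,"tx":0,"ty":0,"tz":0,"ax":0,"ay":0,"az":0},
    {"claw":0.2,"tx":0,"ty":0,"tz":0,"ax":0,"ay":0,"az":0},
    {"claw":0.2,"tx":0,"ty":0,"tz":0,"ax":0,"ay":0,"az":0},
    {"claw":0.2,"tx":0,"ty":0,"tz":-0.003,"ax":0,"ay":0,"az":0},
    {"claw":0.2,"tx":0,"ty":0,"tz":-0.006,"ax":0,"ay":0,"az":0},
    {"claw":0.2,"tx":0,"ty":0,"tz":-0.01,"ax":0,"ay":0,"az":0},
  ],
)

```text
clock: 19.08
tcp_pos: [0.4966, -0.214, 0.2465]
orientation: [-3.116, -0.391, 0.002]
contact_force: [-0.0, 0.1, -0.5]
grip_width: 0.0682
gripper_force: 0.0
```

Emit:
arm_command(
  plan=[
    {"claw":0.2,"tx":0,"ty":0,"tz":-0.015,"ax":0,"ay":0,"az":0},
    {"claw":0.2,"tx":0,"ty":0,"tz":-0.02,"ax":0,"ay":0,"az":0},
    {"claw":0.2,"tx":0,"ty":0,"tz":-0.02,"ax":0,"ay":0,"az":0},
    {"claw":0.2,"tx":0,"ty":0,"tz":-0.02,"ax":0,"ay":0,"az":0},
    {"claw":0.2,"tx":0,"ty":0,"tz":-0.02,"ax":0,"ay":0,"az":0},
    {"claw":0.2,"tx":0,"ty":0,"tz":-0.02,"ax":0,"ay":0,"az":0},
    {"claw":0.2,"tx":0,"ty":0,"tz":-0.015,"ax":0,"ay":0,"az":0},
    {"claw":0.2,"tx":0,"ty":0,"tz":-0.01,"ax":0,"ay":0,"az":0},
    {"claw":0.2,"tx":0,"ty":0,"tz":0,"ax":0,"ay":0,"az":0},
    {"claw":0.2,"tx":0,"ty":0,"tz":0,"ax":0,"ay":0,"az":0},
  ],
)

```text
clock: 19.92
tcp_pos: [0.4968, -0.2141, 0.387]
orientation: [3.117, 0.391, 0.001]
contact_force: [0.5, -0.5, -0.0]
grip_width: 0.0685
gripper_force: 0.0
```

```bash
python3 - <<'E'
from h import *
np.set_printoptions(precision=4,suppress=True)
o=r.get_obs(); print(o["clock"],o["tcp_pos"],o["grip_width"],o["contact_force"])
save("scene","scene10.png")
for t in("organiser","round_sample","square_sample","tray"):
    for e in r.tip_of(t,"scene"): print(t,round(e["confidence"],2),w("scene",e["location"]))
E
```

```text
19.9167 [ 0.4968 -0.2141  0.387 ] 0.06847030370801115 [ 0.4782 -0.5381 -0.0013]
organiser 0.63 [0.5218 0.2887 0.0023]
organiser 0.62 [ 0.4951 -0.2151  0.0048]
round_sample 0.71 [ 0.6463 -0.2292  0.0062]
round_sample 0.68 [ 0.662  -0.169   0.0006]
round_sample 0.59 [ 0.6246 -0.3507  0.0009]
round_sample 0.56 [ 0.6571 -0.3045 -0.004 ]
round_sample 0.51 [0.5575 0.2999 0.0186]
square_sample 0.61 [ 0.4935 -0.2748  0.0035]
tray 0.82 [0.5229 0.2888 0.0047]
```

View pics/scene10.png

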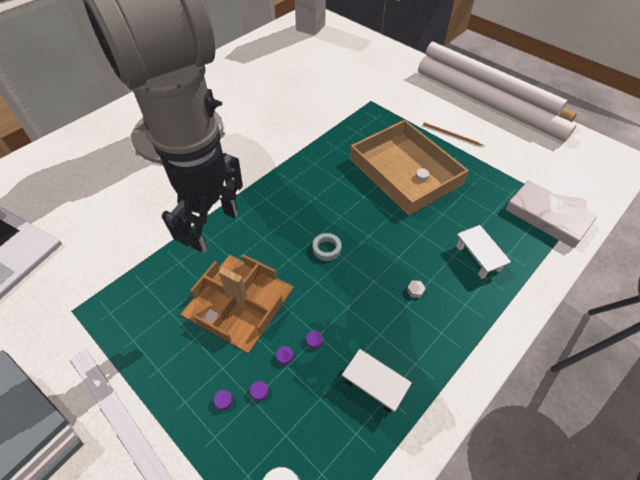

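The picture shows the box level on the table at (238,300) with the square at (210,316), the disc in the tray at (423,174), and the gripper clear. Handing in.

```bash
python3 -c "
from bench import r
print(r.hand_in())"
```

```text
the job is handed in; nothing more can be done
None
```

I tipped the round sample into the tray (it landed flat but upside down), kept the square sample in the box, set the box back level on the table, released it and handed the job in at about 20 s of the 51 s allowed; no verdict came back.

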